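# Charge the paint mixer and hold its locking collar home

## Task

Drop both short steel mixing slugs from above through the open collar into the cup of the paint mixer. Then grip the knurled collar, turn it clockwise (seen from above) until its hidden keyways drop over the hidden pins, push it fully home against the cup's spring, and finish while still gripping it and holding it pushed home. Leave the other things on the bench where they are.

Things in the scene. Friction and masses are not known exactly. Their poses are not given: they have to be found in the camera images.
- slug1_center (a point): one of two equal plain steel mixing slugs: an upright cylinder 18 mm in diameter, 24 mm tall, 46 g, standing loose on the bench on the robot's left (+y), the nearer one; this point is its centre, half-way up (12 mm above the bench at the start), z is its long axis
- slug2_center (a point): the other, equal, slug, standing farther from the robot; centre, half-way up
- mixer: the mixer: a low grey housing 150 x 140 mm, 36 mm high, that stands fixed on the robot's right (-y); origin at the centre of its underside. On it stands a fixed steel barrel, 50 mm outside diameter, its top rim 100 mm above the bench, with a sprung white cup inside, and over it the loose collar
- cup_axis (a point): point on the vertical axis of barrel, cup and collar, level with the barrel's top rim, 100 mm above the bench; fixed. At rest the cup (inside diameter 40 mm) has its inner floor 48 mm and its rim 106 mm above the bench
- pin_ring (a point): point on the same axis, 92 mm above the bench, level with the tops of three equal pins (6 mm thick, 120 degrees apart) that stick out 3.8 mm from the barrel, hidden inside the collar. Which way they point is not told and differs at each start, whatever this point's yaw: they are found by turning the collar
- collar_mid (a point): middle of the loose knurled aluminium collar over the barrel, a ring 66 mm in outside diameter, 34 mm tall; z up its axis. Its top face, 17 mm above this point, has a 38 mm round hole through which slugs fall into the cup. At the start it rests on the pins, this point 99 mm above the bench; fully home, stopped by the barrel's rim, this point is 87 mm above it
- collar: the same collar; origin at the centre of its lower edge, 17 mm below its middle. Three hidden keyways in it (9.5 mm wide, 120 degrees apart, one at its own +x) meet the pins after a clockwise turn, seen from above, of 20 to 75 degrees from the start, with 3 degrees of play either way. 110 to 220 g, turns easily, 1.2 mm sideways play on the barrel
- cup (a joint): how far the white cup is pressed down, m: 0 at rest, 0.006 with the collar fully home. With the keyways over the pins the collar sinks 6 mm freely, then 6 mm more pressing the cup down; the spring pushes up with 4 N at 0 and 8 N at 0.006. Nothing latches: let go, the collar rises again by 6 mm
- tin_big: bystander: a paint tin 92 mm in diameter, 115 mm tall; origin at the centre of its underside
- tin_mid: bystander: a paint tin 80 mm in diameter, 90 mm tall; origin at the centre of its underside
- tin_far: bystander: a paint tin 92 mm in diameter, 110 mm tall; origin at the centre of its underside
- tin_low: bystander: a paint tin 76 mm in diameter, 60 mm tall; origin at the centre of its underside
- jar: bystander: a jar 60 mm in diameter, 75 mm tall; origin at the centre of its underside
- beaker: bystander: an open plastic beaker 68 mm across, 85 mm tall; origin at the centre of its underside
- brush: bystander: a paint brush lying between the two slugs; origin at its underside
- tin_lid: bystander: a flat tin lid, 68 mm in diameter, 7 mm thick, lying on the bench; origin at the centre of its underside

How it is judged:
On the way, in this order (a step that is already met when the one before it is completed fails the run):
1. both slugs lie in the mixer's cup (horizontal distance between each of slug1_center, slug2_center and cup_axis below 0.021 m and height (world z) of slug1_center between 0.04 and 0.098 m and height (world z) of slug2_center between 0.04 and 0.098 m), for 0.2 s.
2. the collar's keyways have dropped over the pins (height (world z) of collar_mid below 0.0955 m and horizontal distance between collar_mid and cup_axis below 0.004 m and angle between collar_mid's own z axis and vertical below 0.1 rad), for 0.1 s.
At the end, for the whole second after the job is handed in: Both slugs lie in the cup (within 21 mm of its axis, under the collar's top). The gripper holds the level collar fully home over the pins: its middle below 89 mm, within 4 mm of the axis, the cup pressed down over 4 mm, fingers bearing on the collar with over 3 N, collar at rest (horizontal distance between each of slug1_center, slug2_center and cup_axis below 0.021 m and height (world z) of slug1_center between 0.034 and 0.098 m and height (world z) of slug2_center between 0.034 and 0.098 m and height (world z) of collar_mid below 0.089 m and horizontal distance between collar_mid and cup_axis below 0.004 m and angle between collar_mid's own z axis and vertical below 0.08 rad and value of joint cup above 0.004 m and contact force between the fingers and collar above 3 N and linear speed of collar below 0.02 m/s); the arm keeps its last pose, push and grip.
It fails at once if a tin, the jar or the beaker was knocked over or pushed more than 30 mm (distance of any of tin_big, tin_mid, tin_far, tin_low, jar, beaker from where it was at the start of the episode above 0.03 m or angle between any of tin_big, tin_mid, tin_far, tin_low, jar, beaker's own z axis and vertical above 0.5 rad).
It fails at once if the brush or the tin lid was pushed more than 40 mm (distance of any of brush, tin_lid from where it was at the start of the episode above 0.04 m).
It also fails if it takes over 67 s, if anything falls off the work surface, if the arm or the gripper's body presses on something with over 40 N, if the wrist force passes 120 N, or if a joint passes its speed limit or range.

## Robot

A 7-joint arm with a two-finger parallel gripper is mounted at the origin on the work surface. World frame = base frame: x ahead of the robot, y to its left, z up, the work surface at z = 0. Lengths are in m, angles in rad, forces in N, time in s.
With the tool pointing down it reaches from about 0.4 to 0.9 m from the base axis. Payload 5.5 kg.
Tool frame: the origin (TCP) lies between the finger pads; the fingertips stand 22 mm ahead of it and the grasp point (between the pads) lies 3 mm ahead of it (ctrl.tcp_to_tips is the distance from the TCP to the fingertips, in m); z points along the fingers, y is the direction in which the jaws open and shut (so a half turn about z gives the same grasp; the last joint's range is limited). The gripper opens to 85 mm and grips with 20 to 120 N. Pads are 22 mm wide; open, the fingers measure 114 mm over their backs; the gripper's body (76 mm by 85 mm) begins 54 mm behind the grasp point. The pads swing forward as they close: fully open they stand 13 mm farther back than shut.
Start: joints at [-1.029, 0.501, -0.427, 1.55, 0.221, 1.138, -0.21], TCP at [0.179, 0.625, 0.253] pointing down, gripper open.
Joint ranges: [-2.88, 2.88], [-0.31, 2.03], [-1.54, 1.56], [0.2, 2.42], [-1.41, 4.55], [0.19, 2.02], [-2.57, 2.57]. Speed limits (rad/s): [2.57, 2.57, 3.14, 3.14, 3.14, 3.14, 3.14].

## Interface

Orientations are given as a unit quaternion [w, x, y, z].
In Python, from workcell import status, viewer, ticket, ctrl gives the robot as it stands.
- The arm moves only by the shell command python3 -m inch 'ROWS' [FORCE]. ROWS is JSON, a list of rows, each a list of 3 entries, a list of its own where there are three numbers: the shift along the world's x, y, z scaled (see below), then the turn about the world's z scaled (see below), then the closure, from 0 (fully open) to 1 (shut). In form: [[[dx, dy, dz], yaw, jaw], ...]. A call has 1 to 12 rows; each row is the pose to reach, as a shift and turn from the pose commanded when the call began, turning the shorter way round; what a row does not reach only later rows make up. The controller multiplies each number of a shift by 150 mm and each number of a turn by 360 degrees. A row lasts 1/8 s, in which the tool goes at most 62.5 mm and 10.7 degrees, less where a joint would pass 70% of its speed; a pose out of reach is approached as far as the arm can. A call with a number of a shift or a turn outside -1 to 1 is refused whole. A call with a gripper value outside its range is refused whole. The fingers move at their own pace and stop on an object; FORCE is the grip in N (left out, the last holds). Time passes only in rows, so rows that repeat a pose let the fingers close. It gives the time, the measured TCP pose, the force and the opening at its end, in the units of the state.
- status.read_state(): the state, without advancing time (a new reading comes with each control period).
- viewer.grab_frame(name): name is "side" or "top" or "wrist"; returns a dict with "color" (420x560x3 uint8, red, green, blue), "range_z" (420x560 float32, m along the optical axis (not along the pixel's ray), 0 where there is no reading), "intrinsics" (3x3 intrinsics, pixels), "R" (3x3) and "t" (3): a world point X has camera coordinates R X + t. Camera axes: x right, y down, z forward; pixel columns grow to the right and rows downward; lengths in m; the calibration is good to about 2 mm. A picture is of the moment at which its call begins.
- ticket.close_job(): hands the job in, once; it reports no verdict.
The state is a dict: "clock": time; "joints": joint angles; "dq": joint speeds; "joint_torque": joint torques, N m; "eef_pos": TCP position; "tcp_rot": TCP orientation; "force": force on the tool from outside, world axes, zero at the start; "moment": the same for the moment, N m; "grip_width": opening from 0.0 (shut) to 1.0 (fully open).
Only numpy, scipy, OpenCV 4.12 (cv2) and the standard library are available. Lean on these libraries where they do the work, as an engineer would, in place of code of your own. Each camera call takes 0.05 s, during which the arm holds its last target.

## Working session

There is one attempt and no reset: what is moved stays moved. The work goes in short steps, Python scripts to look and compute and a shell command to move; the robot and the scene stay as the last step left them, time stands still between calls to the robot, and variables do not carry over. Pictures are saved under pics/ and viewed, and the job is handed in when it is done.

```bash
ls; mkdir -p pics
cat > h.py <<'E'
import numpy as np, cv2
from workcell import status, viewer, ticket, ctrl
def grab(n,fn):
    f=viewer.grab_frame(n); cv2.imwrite('pics/'+fn+'.png',f['color'][:,:,::-1]); np.savez('pics/'+fn+'.npz',**f); return f
def ld(fn): return np.load('pics/'+fn+'.npz')
def px(f,u,v,z=None):
    """world point of pixel: by depth, or on plane z"""
    K,R,t=f['intrinsics'],f['R'],f['t']
    r=np.linalg.inv(K)@[u,v,1.0]; C=-R.T@t; d=R.T@r
    s=f['range_z'][int(round(v)),int(round(u))] if z is None else (z-C[2])/d[2]
    return C+s*d
def proj(f,X):
    p=f['intrinsics']@(f['R']@np.array(X)+f['t']); return p[:2]/p[2]
E
python3 - <<'E'
from h import *
print(status.read_state(), ctrl.tcp_to_tips)
for n in ['side','top','wrist']: grab(n,n+'0')
E
```

```text
pics
{'clock': 0.0, 'joints': array([-1.02879752,  0.50186399, -0.42679095,  1.55143788,  0.2207881 ,
        1.13830722, -0.21030342]), 'dq': array([ 4.55324106e-05, -8.49118526e-04, -1.46183262e-04,  1.74254677e-03,
       -1.73852607e-04, -1.01000124e-03,  2.12362455e-04]), 'joint_torque': array([-1.04396287e-03, -5.69507897e+01, -5.81559733e+00, -2.80938166e+01,
        1.07606497e-02,  1.18442919e-02, -2.21876678e-05]), 'eef_pos': array([0.17874308, 0.62426536, 0.25225421]), 'tcp_rot': array([-1.76085754e-04,  1.38926607e-01,  9.90302194e-01, -9.65042755e-04]), 'force': array([-0.19693923,  0.44128038,  0.00773072]), 'moment': array([0.00890635, 0.05610239, 0.01315453]), 'grip_width': 0.9986839343700015} 0.022
```

View pics/side0.png

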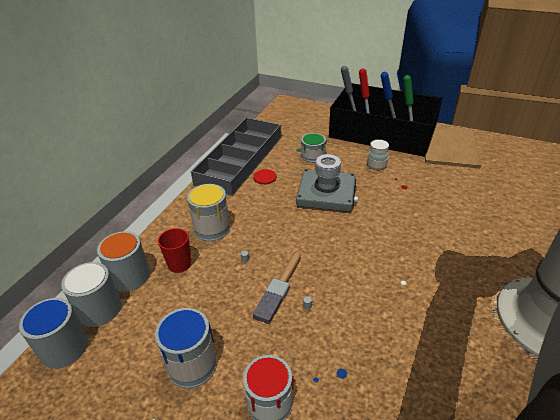

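View pics/top0.png

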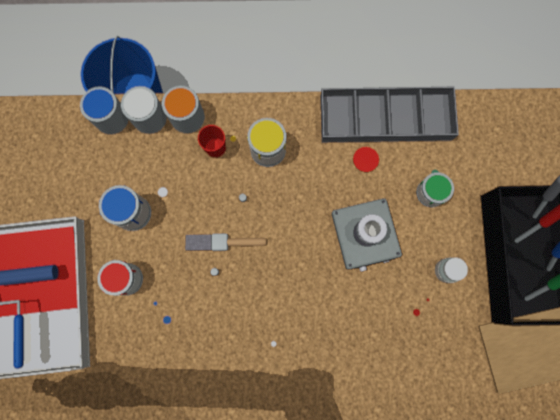

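View pics/wrist0.png

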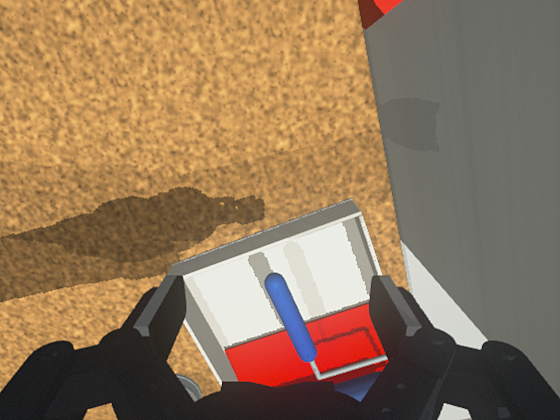

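The top view shows slug1 at about (214,271), slug2 at about (242,198), the brush between them and the collar at about (372,230). I'll enlarge these to get closer pixel positions.

Run:
```python
from h import *
f=ld('top0'); c=f['color'][:,:,::-1]
def crop(u,v,w,s): return cv2.resize(c[v-w:v+w,u-w:u+w],(s,s),interpolation=cv2.INTER_NEAREST)
cv2.imwrite('pics/crop0.png',np.vstack([np.hstack([crop(214,271,10,300),crop(242,198,10,300)])]))
cv2.imwrite('pics/crop1.png',crop(370,232,40,560))
print(-f['R'].T@f['t'], f['intrinsics'][0,0])
for u,v in [(214,271),(242,198),(372,229),(361,228),(383,228),(350,240)]: print(u,v,px(f,u,v).round(4))
# tops by depth height
H=np.array([[px(f,u,v) for u in range(560)] for v in range(420)])
np.save('pics/H.npy',H)
for (u,v,zl,zh,w) in [(214,271,.018,.03,8),(242,198,.018,.03,8),(372,229,.111,.120,22)]:
    S=H[v-w:v+w,u-w:u+w].reshape(-1,3); m=(S[:,2]>zl)&(S[:,2]<zh); P=S[m]
    print(m.sum(),P.mean(0).round(4),((P.max(0)+P.min(0))/2).round(4),np.ptp(P,axis=0).round(4))
```

```text
[ 0.4024042  -0.00371927  1.25127101] 500.9423779645435
214 271 [0.4744 0.1628 0.0219]
242 198 [0.6543 0.0944 0.0274]
372 229 [ 0.5698 -0.2226  0.0463]
361 228 [ 0.5631 -0.1854  0.1134]
383 228 [ 0.5621 -0.2352  0.1158]
350 240 [ 0.5449 -0.1698  0.0354]
42 [0.4729 0.1629 0.0226] [0.4733 0.1625 0.022 ] [0.0169 0.0149 0.0072]
41 [0.658  0.0942 0.0221] [0.658  0.0947 0.0233] [0.0161 0.0153 0.0082]
398 [ 0.5619 -0.211   0.1147] [ 0.5618 -0.2108  0.1155] [0.0627 0.0645 0.0089]
```

Run:
```python
from h import *
f=ld('side0')
for u,v in [(307,299),(245,252),(313,161),(342,162)]: print(u,v,px(f,u,v).round(4))
H=np.array([[px(f,u,v) for u in range(560)] for v in range(420)])
for (u,v,zl,zh,w) in [(307,303,.021,.03,10),(245,257,.021,.03,10),(328,162,.111,.120,20)]:
    S=H[v-w:v+w,u-w:u+w].reshape(-1,3); m=(S[:,2]>zl)&(S[:,2]<zh); P=S[m]
    print(m.sum(),P.mean(0).round(4),((P.max(0)+P.min(0))/2).round(4),np.ptp(P,axis=0).round(4))
```

```text
307 299 [0.4761 0.1617 0.0244]
245 252 [0.6589 0.0907 0.025 ]
313 161 [ 0.6555 -0.3515  0.0047]
342 162 [ 0.5733 -0.3865 -0.    ]
52 [0.4752 0.1627 0.0238] [0.4754 0.1615 0.0241] [0.0175 0.0199 0.0061]
40 [0.6588 0.0948 0.024 ] [0.6602 0.094  0.0248] [0.017  0.0175 0.0074]
222 [ 0.5626 -0.2082  0.1156] [ 0.5634 -0.2111  0.1155] [0.0653 0.0665 0.0084]
```

View pics/crop0.png

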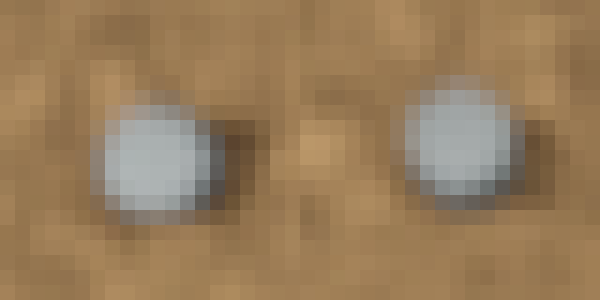

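View pics/crop1.png

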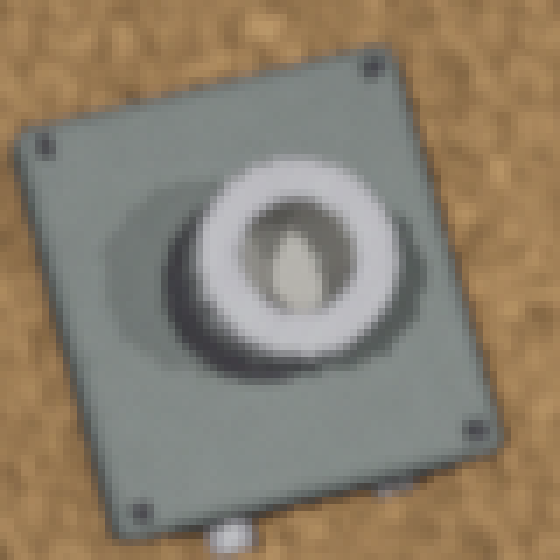

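```bash
python3 -m inch '[[[0.66,-1,-0.1],0,0.4],[[0.66,-1,-0.1],0,0.4],[[0.66,-1,-0.1],0,0.4],[[0.66,-1,-0.1],0,0.4]]' 30
python3 -m inch '[[[0.66,-1,-0.1],0,0.4],[[0.66,-1,-0.1],0,0.4],[[0.66,-1,-0.1],0,0.4],[[0.66,-1,-0.1],0,0.4]]'
python3 -m inch '[[[0.65,-1,-0.2],0,0.4],[[0.65,-1,-0.2],0,0.4],[[0.65,-1,-0.2],0,0.4],[[0.65,-1,-0.2],0,0.4],[[0.65,-1,-0.2],0,0.4]]'
python3 - <<'E'
from h import *
grab('wrist','wrist1'); print(status.read_state())
E
```

```text
clock: 0.65
eef_pos: [0.2819, 0.4699, 0.2374]
tcp_rot: [0.001, 0.143, 0.99, -0.002]
force: [-0.2, 0.3, 0.7]
grip_width: 0.602
clock: 1.15
eef_pos: [0.3793, 0.321, 0.2228]
tcp_rot: [0.0, 0.143, 0.99, -0.001]
force: [-0.5, -0.2, -0.0]
grip_width: 0.6
clock: 1.78
eef_pos: [0.4739, 0.1768, 0.1933]
tcp_rot: [-0.0, 0.138, 0.99, 0.001]
force: [-0.4, 0.5, -0.0]
grip_width: 0.601
{'clock': 1.825, 'joints': array([-0.21348354,  0.29661134, -0.23061479,  1.97100033,  0.08494952,
        0.88285767,  0.8066729 ]), 'dq': array([-0.00964724, -0.00692067, -0.00490765,  0.00337188,  0.00254791,
        0.00058195,  0.00404211]), 'joint_torque': array([ 9.62579437e-01, -4.23583066e+01, -8.92848093e-01, -2.44319308e+01,
        8.80023208e-02,  8.14051571e-03, -7.59704970e-03]), 'eef_pos': array([0.4736479 , 0.17737559, 0.193448  ]), 'tcp_rot': array([-2.10550096e-04,  1.37447938e-01,  9.90508779e-01,  6.14865991e-04]), 'force': array([-0.52684276, -0.29086468, -0.53375152]), 'moment': array([-0.01019414,  0.04960628,  0.00104643]), 'grip_width': 0.6019073142463734}
```

View pics/wrist1.png

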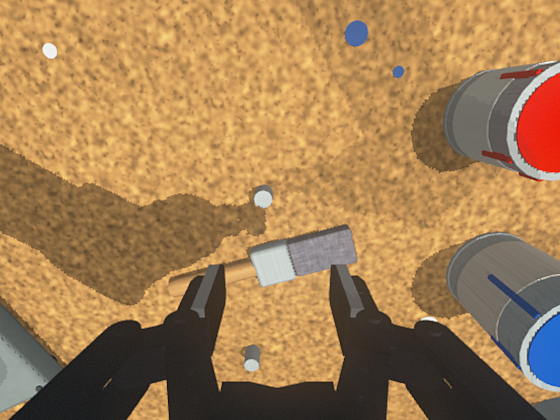

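Run:
```python
from h import *
f=ld('wrist1')
print(proj(f,[.474,.162,.024]),proj(f,[.474,.177,.024]),-f['R'].T@f['t'])
H=np.array([[px(f,u,v) for u in range(560)] for v in range(420)])
m=(abs(H[...,2]-.023)<.004)&(np.hypot(H[...,0]-.474,H[...,1]-.162)<.02); P=H[m]
print(m.sum(),P.mean(0),(P.max(0)+P.min(0))/2,np.ptp(P,axis=0))
```

```text
[262.43330228 198.00168038] [277.89509227 193.76346119] [0.39366122 0.19878824 0.31413425]
285 [0.47414217 0.16264226 0.02363796] [0.47458356 0.16239001 0.02252181] [0.01724321 0.01753887 0.00701045]
```

The wrist picture shows slug1 at (263,198), the same place the top view gave, so its position is (0.474, 0.1625). Going down.

```bash
python3 -m inch '[[[0,-0.1,-0.3],0,0.4],[[0,-0.1,-0.6],0,0.4],[[0,-0.1,-0.87],0,0.4],[[0,-0.1,-0.87],0,0.4],[[0,-0.1,-0.87],0,0.4]]'
python3 - <<'E'
from h import *
s=status.read_state(); print(s['eef_pos'],s['joints'])
E
```

```text
clock: 2.45
eef_pos: [0.4748, 0.1617, 0.0641]
tcp_rot: [0.001, 0.138, 0.99, 0.001]
force: [0.8, 0.2, 0.3]
grip_width: 0.604
[0.47477363 0.16173159 0.06407962] [-0.22731114  0.49869991 -0.18574594  2.05534087  0.15625162  0.5988951
  0.77413946]
```

```bash
python3 -m inch '[[[0,0,-0.15],0,0.4],[[0,0,-0.255],0,0.4],[[0,0,-0.255],0,0.4],[[0,0,-0.255],0,0.95],[[0,0,-0.255],0,0.95],[[0,0,-0.255],0,0.95],[[0,0,-0.255],0,0.95],[[0,0,-0.255],0,0.95]]' 40
python3 -m inch '[[[0,0,0.3],0,0.95],[[0,0,0.6],0,0.95],[[0,0,1],0,0.95],[[0,0,1],0,0.95],[[0,0,1],0,0.95]]'
python3 - <<'E'
from h import *
grab('wrist','wrist2');
E
```

```text
clock: 3.45
eef_pos: [0.475, 0.1602, 0.0255]
tcp_rot: [0.001, 0.139, 0.99, 0.0]
force: [-0.7, -0.8, 6.5]
grip_width: 0.193
clock: 4.08
eef_pos: [0.4741, 0.1596, 0.1745]
tcp_rot: [0.0, 0.139, 0.99, -0.0]
force: [-1.1, -0.1, -1.0]
grip_width: 0.19
```

View pics/wrist2.png

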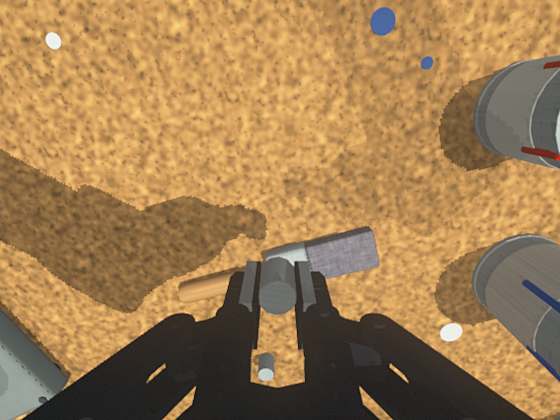

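Slug1 sits between the pads at (280,288). Carrying it over the collar.

```bash
python3 -m inch '[[[0.2,-1,0.15],0,0.95],[[0.2,-1,0.15],0,0.95],[[0.2,-1,0.15],0,0.95],[[0.2,-1,0.15],0,0.95]]'
python3 -m inch '[[[0.2,-1,0],0,0.95],[[0.2,-1,0],0,0.95],[[0.2,-1,0],0,0.95],[[0.2,-1,0],0,0.95]]'
python3 -m inch '[[[0.16,-0.47,0],0,0.95],[[0.16,-0.47,0],0,0.95],[[0.16,-0.47,0],0,0.95],[[0.16,-0.47,0],0,0.95],[[0.16,-0.47,0],0,0.95]]'
python3 - <<'E'
from h import *
s=status.read_state(); print(s['joints'])
grab('wrist','wrist3');
E
```

```text
clock: 4.62
eef_pos: [0.5036, 0.0066, 0.1954]
tcp_rot: [-0.001, 0.142, 0.99, -0.001]
force: [0.6, 0.9, -1.7]
grip_width: 0.195
clock: 5.12
eef_pos: [0.5335, -0.1416, 0.1952]
tcp_rot: [-0.002, 0.141, 0.99, -0.0]
force: [-0.6, -0.2, -1.2]
grip_width: 0.188
clock: 5.75
eef_pos: [0.5583, -0.2083, 0.1969]
tcp_rot: [-0.0, 0.138, 0.99, 0.0]
force: [0.9, 0.2, 0.1]
grip_width: 0.191
[ 0.35728834  0.43220243 -0.05765103  1.75376134  0.0284493   0.95715065
  1.58329813]
```

View pics/wrist3.png

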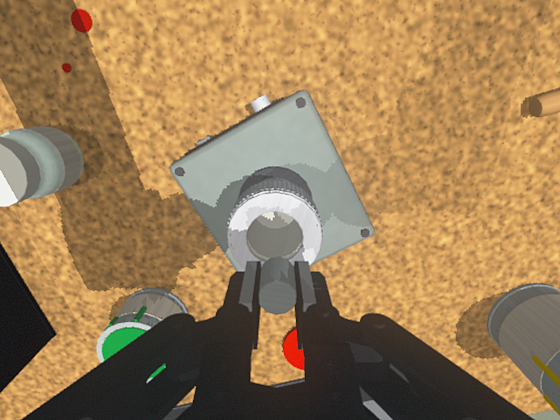

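The collar's ring is in view at about (275,235) with slug1 still held at (280,290). I'll measure the collar's centre from here.

Run:
```python
from h import *
f=ld('wrist3')
H=np.array([[px(f,u,v) for u in range(560)] for v in range(420)])
m=(abs(H[...,2]-.116)<.003)&(np.hypot(H[...,0]-.562,H[...,1]+.211)<.045); m[260:]=False; P=H[m]
pts=P[:,:2]
from scipy.optimize import least_squares
from scipy.spatial import ConvexHull
r=np.hypot(*(pts-[.562,-.211]).T)
hull=pts[ConvexHull(pts).vertices]
# outer arc and inner arc
out=pts[(r>.0315)]; inn=pts[(r<.021)]
vv,uu=np.where(m); print(m.sum(),uu.min(),uu.max(),vv.min(),vv.max(),P[:,2].mean())
print(least_squares(lambda p:np.hypot(hull[:,0]-p[0],hull[:,1]-p[1])-.033,[.562,-.211],loss='soft_l1',f_scale=.001).x)
# area model: slab of pixels, maximise annulus fit 
best=min(((np.sum((np.hypot(*(pts-[a,b]).T)>.0332)|(np.hypot(*(pts-[a,b]).T)<.0188)),a,b) for a in np.arange(.555,.57,.0005) for b in np.arange(-.218,-.203,.0005)))
print(best)
```

```text
3268 228 322 191 259 0.1158172297714433
[ 0.56377293 -0.21215369]
(np.int64(8), np.float64(0.5629999999999992), np.float64(-0.212))
```

```bash
python3 -m inch '[[[0.01,-0.025,-0.2],0,0.95],[[0.01,-0.025,-0.36],0,0.95],[[0.01,-0.025,-0.36],0,0.95],[[0.01,-0.025,-0.36],0,0.95],[[0.01,-0.025,-0.36],0,0.4],[[0.01,-0.025,-0.36],0,0.4],[[0.01,-0.025,-0.36],0,0.4],[[0.01,-0.025,0],0,0.4],[[0.01,-0.025,0],0,0.4],[[0.01,-0.025,0],0,0.4]]'
python3 - <<'E'
from h import *
grab('wrist','wrist4');
E
```

```text
clock: 7.05
eef_pos: [0.5599, -0.2144, 0.1973]
tcp_rot: [0.0, 0.139, 0.99, -0.0]
force: [-0.0, 0.2, 0.0]
grip_width: 0.602
```

View pics/wrist4.png

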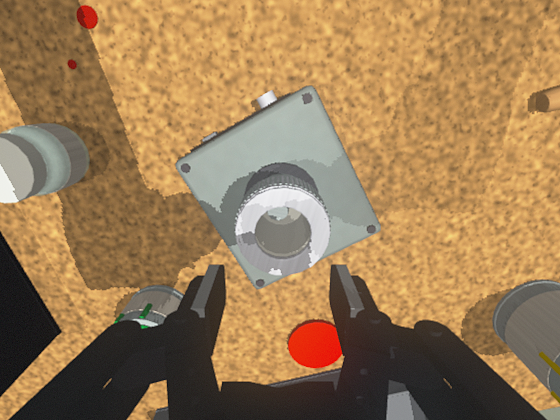

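The gripper is empty and the ring is undisturbed at (282,232). Next I go to slug2 and check the cup from the top camera.

```bash
python3 -m inch '[[[0.3,1,0],0,0.4],[[0.3,1,0],0,0.4],[[0.3,1,0],0,0.4],[[0.3,1,0],0,0.4]]'
python3 -m inch '[[[0.36,1,0],0,0.4],[[0.36,1,0],0,0.4],[[0.36,1,0],0,0.4],[[0.36,1,-0.1],0,0.4],[[0.36,1,-0.2],0,0.4],[[0.36,1,-0.2],0,0.4]]'
python3 - <<'E'
from h import *
f=grab('top','top5'); c=f['color'][:,:,::-1]
cv2.imwrite('pics/crop5.png',cv2.resize(c[205:255,345:395],(500,500),interpolation=cv2.INTER_NEAREST))
f=grab('wrist','wrist5')
H=np.array([[px(f,u,v) for u in range(560)] for v in range(420)])
m=(abs(H[...,2]-.023)<.004)&(np.hypot(H[...,0]-.659,H[...,1]-.0945)<.02); P=H[m]
print(m.sum(),P.mean(0),(P.max(0)+P.min(0))/2,np.ptp(P,axis=0))
print(status.read_state()['eef_pos'])
E
```

```text
clock: 7.6
eef_pos: [0.6047, -0.0596, 0.1956]
tcp_rot: [-0.001, 0.136, 0.991, 0.001]
force: [-0.4, -0.2, -0.7]
grip_width: 0.601
clock: 8.35
eef_pos: [0.657, 0.0824, 0.1643]
tcp_rot: [-0.002, 0.141, 0.99, -0.001]
force: [-0.2, -0.2, 0.2]
grip_width: 0.6
341 [0.65857993 0.09335356 0.02375517] [0.65927571 0.09317944 0.02246378] [0.01785322 0.01742772 0.00657032]
[0.65853083 0.08348635 0.16655941]
```

View pics/crop5.png

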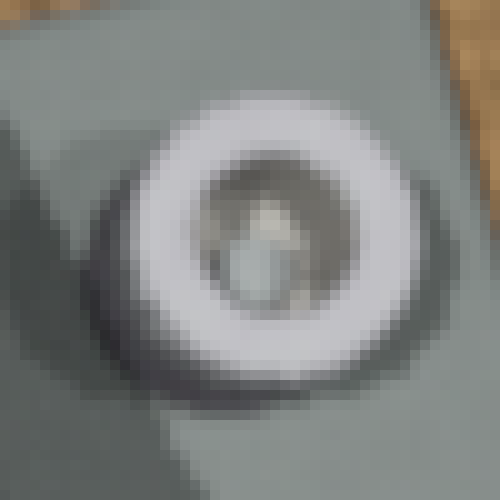

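View pics/wrist5.png

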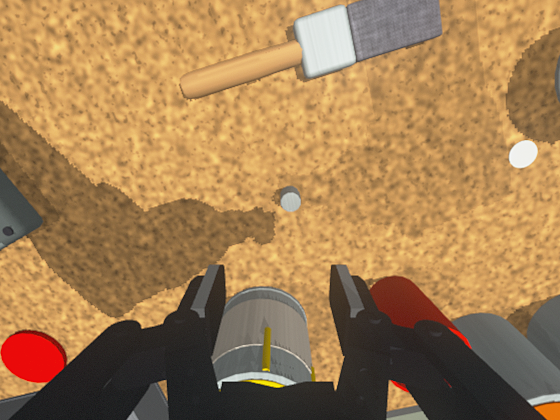

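Slug1 lies in the cup, at (255,270) in the crop. Slug2 is at (290,200) in the wrist view, which puts it at (0.659, 0.0935).

```bash
python3 -m inch '[[[0,0.07,-0.3],0,0.4],[[0,0.07,-0.6],0,0.4],[[0,0.07,-0.75],0,0.4],[[0,0.07,-0.75],0,0.4]]'
```

```text
clock: 8.95
eef_pos: [0.6579, 0.0952, 0.0533]
tcp_rot: [-0.001, 0.139, 0.99, -0.001]
force: [0.6, 0.2, 0.4]
grip_width: 0.601
```

```bash
python3 -m inch '[[[0.01,-0.01,-0.1],0,0.4],[[0.01,-0.01,-0.175],0,0.4],[[0.01,-0.01,-0.175],0,0.4],[[0.01,-0.01,-0.175],0,0.95],[[0.01,-0.01,-0.175],0,0.95],[[0.01,-0.01,-0.175],0,0.95],[[0.01,-0.01,-0.175],0,0.95],[[0.01,-0.01,-0.175],0,0.95]]' 40
python3 -m inch '[[[0,0,0.3],0,0.95],[[0,0,0.6],0,0.95],[[0,0,1],0,0.95],[[0,0,1],0,0.95],[[0,0,1],0,0.95]]'
python3 - <<'E'
from h import *
grab('wrist','wrist6');
E
```

```text
clock: 9.95
eef_pos: [0.6609, 0.0948, 0.029]
tcp_rot: [0.001, 0.139, 0.99, 0.0]
force: [0.3, -0.1, 5.9]
grip_width: 0.188
clock: 10.58
eef_pos: [0.6597, 0.0944, 0.1778]
tcp_rot: [-0.0, 0.139, 0.99, -0.0]
force: [0.2, -0.5, -1.4]
grip_width: 0.186
```

View pics/wrist6.png

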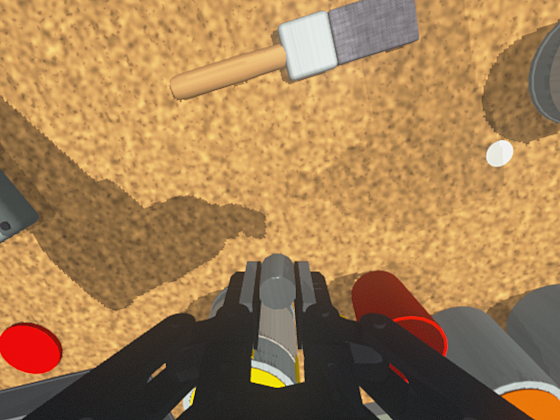

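Slug2 is held at (278,280). Carrying it to the collar.

```bash
python3 -m inch '[[[-0.3,-1,0.15],0,0.95],[[-0.3,-1,0.15],0,0.95],[[-0.3,-1,0.15],0,0.95],[[-0.3,-1,0.15],0,0.95]]'
python3 -m inch '[[[-0.3,-1,0],0,0.95],[[-0.3,-1,0],0,0.95],[[-0.3,-1,0],0,0.95],[[-0.3,-1,0],0,0.95],[[-0.3,-1,0],0,0.95],[[-0.3,-1,0],0,0.95]]'
```

```text
clock: 11.12
eef_pos: [0.6133, -0.0602, 0.199]
tcp_rot: [-0.002, 0.142, 0.99, -0.001]
force: [0.2, 0.1, -0.6]
grip_width: 0.187
clock: 11.88
eef_pos: [0.571, -0.2026, 0.2001]
tcp_rot: [-0.0, 0.137, 0.991, 0.001]
force: [-0.0, -0.1, 0.2]
grip_width: 0.191
```

```bash
python3 -m inch '[[[-0.02,-0.06,-0.2],0,0.95],[[-0.02,-0.06,-0.35],0,0.95],[[-0.02,-0.06,-0.35],0,0.95],[[-0.02,-0.06,-0.35],0,0.95]]'
```

```text
clock: 12.38
eef_pos: [0.5683, -0.2134, 0.149]
tcp_rot: [0.0, 0.138, 0.99, 0.0]
force: [0.8, 0.4, 0.3]
grip_width: 0.19
```

```bash
python3 -m inch '[[[0,-0.01,-0.01],0,0.4],[[0,-0.01,-0.01],0,0.4],[[0,-0.01,-0.01],0,0.4],[[0,-0.01,-0.01],0,0.4],[[0,0,0.3],0,0.4],[[0,0,0.6],0,0],[[-1,0,0.8],0,0],[[-1,0,0.8],0,0],[[-1,0,0.8],0,0],[[-1,0,0.8],0,0]]'
python3 - <<'E'
from h import *
f=grab('wrist','wrist7'); f=grab('top','top7'); c=f['color'][:,:,::-1]
cv2.imwrite('pics/crop7.png',cv2.resize(c[205:255,345:395],(500,500),interpolation=cv2.INTER_NEAREST))
for (u,v) in [(370,232),(374,231),(372,228),(376,229)]: print(px(f,u,v).round(3))
E
```

```text
clock: 13.62
eef_pos: [0.4157, -0.2149, 0.2692]
tcp_rot: [0.001, 0.14, 0.99, -0.0]
force: [-0.1, -0.9, 1.1]
grip_width: 0.999
[ 0.559 -0.213  0.073]
[ 0.565 -0.227  0.048]
[ 0.565 -0.214  0.095]
[ 0.568 -0.23   0.06 ]
```

View pics/crop7.png

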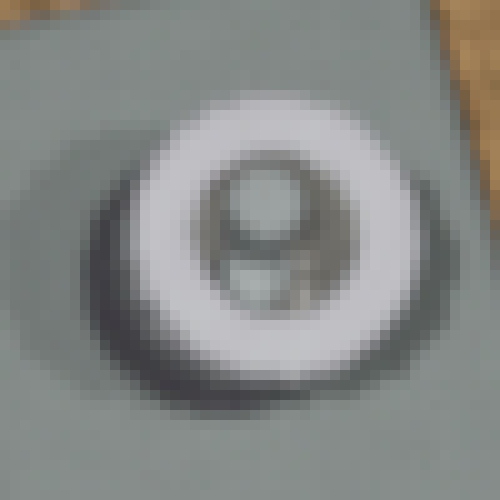

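View pics/wrist7.png

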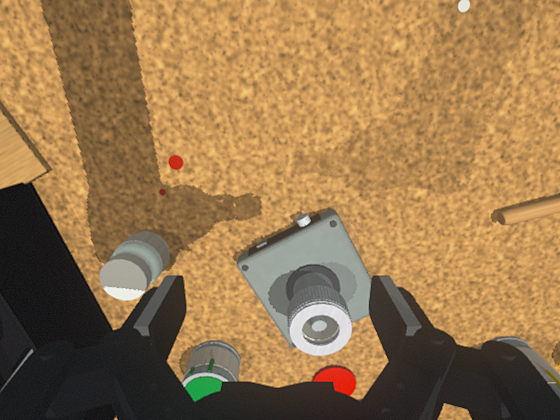

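Slug2 stands on slug1 inside the cup. Its top is at about z 0.095, so both centres are within the height band. Now I'll move over the collar with the jaws open.

```bash
python3 -m inch '[[[0.98,0.02,-0.3],0,0],[[0.98,0.02,-0.3],0,0],[[0.98,0.02,-0.3],0,0],[[0.98,0.02,-0.3],0,0],[[0.98,0.02,-0.5],0,0],[[0.98,0.02,-0.65],0,0],[[0.98,0.02,-0.65],0,0],[[0.98,0.02,-0.65],0,0]]'
```

```text
clock: 14.72
eef_pos: [0.5648, -0.2116, 0.1717]
tcp_rot: [0.0, 0.139, 0.99, -0.0]
force: [0.4, -0.4, 1.0]
grip_width: 0.999
```

```bash
python3 -m inch '[[[-0.01,0,-0.2],0,0],[[-0.01,0,-0.35],0,0],[[-0.01,0,-0.49],0,0],[[-0.01,0,-0.49],0,0],[[-0.01,0,-0.49],0,0]]'
python3 - <<'E'
from h import *
f=grab('wrist','wrist8')
E
```

```text
clock: 15.35
eef_pos: [0.5639, -0.2118, 0.0989]
tcp_rot: [0.001, 0.139, 0.99, -0.0]
force: [0.8, -0.8, 1.8]
grip_width: 0.996
```

View pics/wrist8.png

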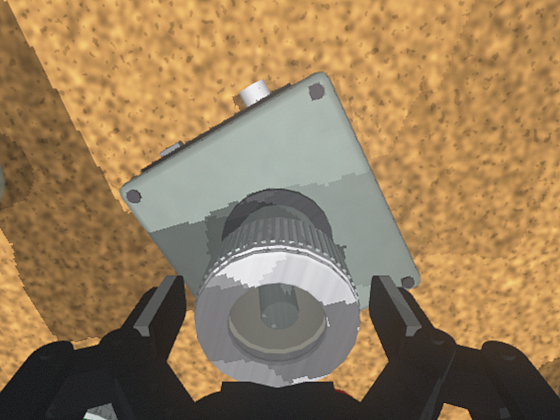

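The collar is centred between the open fingers, with its mid column at about 277. Closing.

```bash
python3 -m inch '[[[0,0,0],0,0.5],[[0,0,0],0,0.5],[[0,0,0],0,0.5],[[0,0,0],0,0.5],[[0,0,0],0,0.5],[[0,0,0],0,0.5]]' 40
python3 - <<'E'
from h import *
f=grab('side','side9');print(status.read_state()['moment'])
cv2.imwrite('pics/crop9.png',cv2.resize(f['color'][110:220,270:390,::-1],(720,660)))
E
```

```text
clock: 16.15
eef_pos: [0.5638, -0.2114, 0.0986]
tcp_rot: [0.001, 0.139, 0.99, -0.0]
force: [-0.2, 0.7, 5.9]
grip_width: 0.764
[0.18032497 0.11020304 0.04673456]
```

View pics/crop9.png

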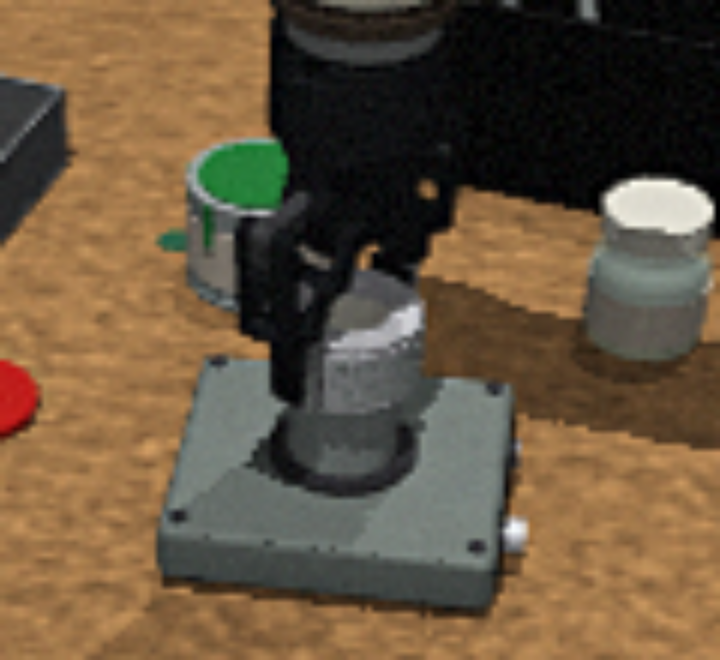

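Collar gripped at a reported width of 0.764, about 65 mm. Turning clockwise with a light downward press.

```bash
python3 -m inch '[[[0,0,-0.01],-0.01,0.5],[[0,0,-0.015],-0.02,0.5],[[0,0,-0.02],-0.03,0.5],[[0,0,-0.02],-0.04,0.5],[[0,0,-0.02],-0.05,0.5],[[0,0,-0.02],-0.05,0.5]]'
python3 -c "
from h import *
s=status.read_state();print(s['eef_pos'],s['force'],s['moment'],s['joints'][6])"
```

```text
clock: 16.95
eef_pos: [0.5641, -0.2127, 0.0982]
tcp_rot: [0.002, 0.293, 0.956, -0.0]
force: [-5.8, 1.1, 22.6]
grip_width: 0.766
[ 0.56412879 -0.21267655  0.09815786] [-5.82441125  1.13720473 22.56157467] [ 0.21490699  1.35853939 -0.34330435] 1.2972018517233423
```

```bash
python3 -m inch '[[[0,0,0],-0.007,0.5],[[0,0,0],-0.014,0.5],[[0,0,0],-0.021,0.5],[[0,0,0],-0.028,0.5],[[0,0,0],-0.035,0.5],[[0,0,0],-0.035,0.5]]'
python3 -c "
from h import *
s=status.read_state();print(s['eef_pos'],s['force'],s['moment'],s['joints'][6])"
```

```text
clock: 17.7
eef_pos: [0.5633, -0.2119, 0.0947]
tcp_rot: [0.001, 0.396, 0.918, -0.0]
force: [1.0, -1.8, 3.6]
grip_width: 0.766
[ 0.56332838 -0.21189413  0.09470523] [ 0.97533712 -1.79006012  3.60586537] [-0.34505324 -0.27178192 -0.24459919] 1.1131038930894066
```

The collar dropped 3.5 mm at about 30° and the upward force collapsed, so the keyways have met the pins. Pushing down.

```bash
python3 -m inch '[[[0,0,-0.01],0,0.5],[[0,0,-0.02],0,0.5],[[0,0,-0.03],0,0.5],[[0,0,-0.04],0,0.5],[[0,0,-0.05],0,0.5],[[0,0,-0.05],0,0.5],[[0,0,-0.05],0,0.5]]' 60
python3 -c "
from h import *
s=status.read_state();print(s['eef_pos'],s['force'],s['moment'],s['joints'][6])"
```

```text
clock: 18.58
eef_pos: [0.5633, -0.212, 0.0874]
tcp_rot: [0.001, 0.395, 0.919, -0.0]
force: [0.4, -2.6, 7.1]
grip_width: 0.764
[ 0.56329319 -0.21200284  0.0873904 ] [ 0.37228189 -2.56933969  7.10498809] [-0.50192746  0.06189676 -0.23844189] 1.1142182532874718
```

```bash
python3 -m inch '[[[0,0,-0.01],0,0.5],[[0,0,-0.02],0,0.5],[[0,0,-0.025],0,0.5],[[0,0,-0.025],0,0.5],[[0,0,-0.025],0,0.5],[[0,0,-0.025],0,0.5],[[0,0,-0.025],0,0.5]]' 80
python3 - <<'E'
from h import *
s=status.read_state();print(s['eef_pos'],s['force'],s['moment'])
f=grab('wrist','wrist10')
H=np.array([[px(f,u,v) for u in range(560)] for v in range(420)])
m=(abs(H[...,2]-.106)<.008)&(np.hypot(H[...,0]-.563,H[...,1]+.212)<.033)&(np.hypot(H[...,0]-.563,H[...,1]+.212)>.02);m[380:]=0
print(m.sum(),np.percentile(H[m][:,2],[10,30,50,70,90]))
f=grab('side','side10')
cv2.imwrite('pics/crop10.png',cv2.resize(f['color'][110:220,270:390,::-1],(720,660)))
f=grab('top','top10')
E
```

```text
clock: 19.45
eef_pos: [0.5634, -0.2121, 0.087]
tcp_rot: [0.001, 0.395, 0.919, 0.0]
force: [-9.2, 2.3, 32.2]
grip_width: 0.763
[ 0.56336329 -0.21207329  0.08702728] [-9.23632181  2.3365416  32.24620535] [ 0.1560111   2.03697282 -0.21409451]
12241 [0.10202967 0.1035483  0.10390088 0.10422387 0.10469059]
```

View pics/wrist10.png

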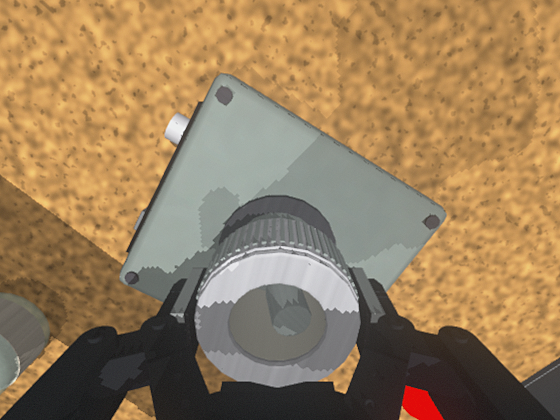

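View pics/crop10.png

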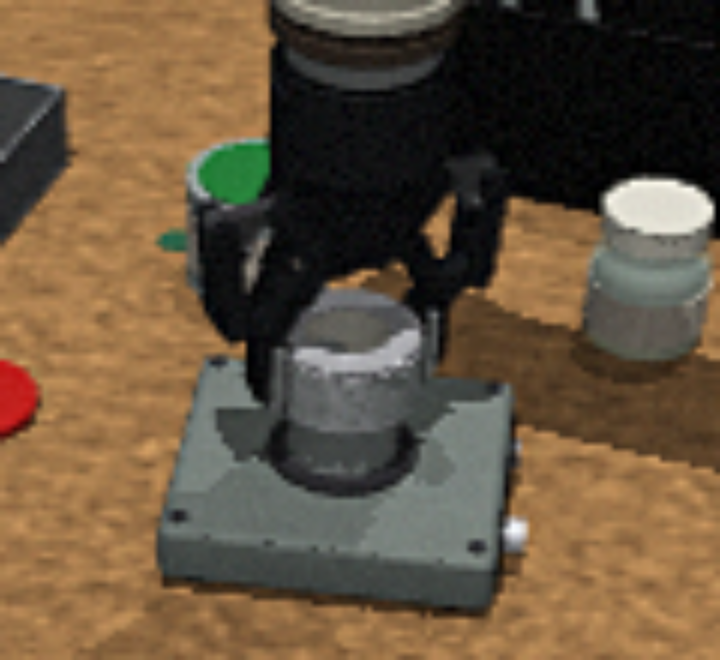

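The collar's top face is at 0.1039 m, which is home (0.104), and the 32 N shows it's against the stop. I'll ease the push slightly for margin and recheck.

```bash
python3 -m inch '[[[0,0,0.006],0,0.5],[[0,0,0.006],0,0.5],[[0,0,0.006],0,0.5],[[0,0,0.006],0,0.5]]'
python3 - <<'E'
from h import *
f=grab('wrist','wrist11')
H=np.array([[px(f,u,v) for u in range(560)] for v in range(420)])
r=np.hypot(H[...,0]-.563,H[...,1]+.212)
m=(abs(H[...,2]-.106)<.008)&(r<.032)&(r>.021);m[380:]=0
P=H[m];A=np.c_[P[:,:2]-[.563,-.212],np.ones(len(P))];print(np.linalg.lstsq(A,P[:,2],rcond=None)[0],np.median(P[:,2]))
f=grab('top','top11'); c=f['color'][:,:,::-1]
q=(H[...,2]>.05)&(H[...,2]<.098)&(r<.018); print('in cup max z',H[q][:,2].max(),status.read_state()['eef_pos'],status.read_state()['force'])
a=ld('top0')['color'].astype(int); d=abs(a-f['color']).max(2).astype(np.uint8)
cv2.imwrite('pics/diff11.png',np.hstack([c[::1],cv2.cvtColor(d,cv2.COLOR_GRAY2BGR)])[:, :][::1].copy() if 0 else c)
E
```

```text
clock: 20.1
eef_pos: [0.5633, -0.2121, 0.0871]
tcp_rot: [0.001, 0.395, 0.919, -0.0]
force: [-7.0, 0.6, 25.7]
grip_width: 0.757
[ 0.01126132 -0.00705738  0.10386584] 0.10395377901139506
in cup max z 0.09221362001026699 [ 0.56334035 -0.2120645   0.08707266] [-7.14791198e+00  4.66443309e-03  2.54814064e+01]
```

View pics/diff11.png

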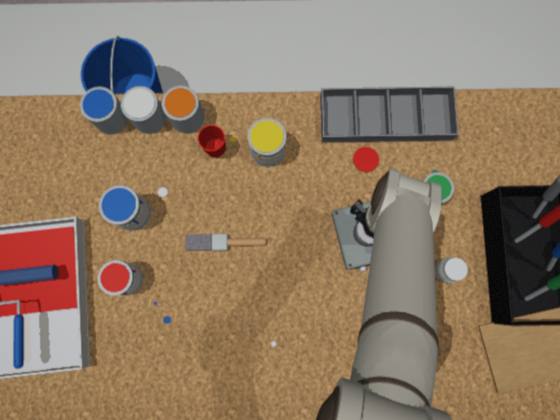

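The top view shows every bystander where it started: brush (225,242), lid (366,159), tins, jar and beaker. The slugs are in the cup, with the highest point in it at 0.092 m. The collar is home and level, tilted about 0.013 rad. Handing in.

```bash
python3 -c "
from h import *
print(ticket.close_job())"
```

```text
the job is handed in; nothing more can be done
None
```

I dropped both slugs through the collar into the cup, where slug2 came to rest standing on slug1. I then gripped the collar and turned it clockwise until it dropped over the pins at about 30°. I pushed it home and handed the job in at about 20 s, still gripping and pushing; no verdict is reported.

My last checks before handing in:
- **Collar height:** the top face measured 0.1039 m against 0.104 m for fully home, so its middle is about 87 mm up. It tilts only about 0.013 rad.
- **Collar position:** the TCP was at (0.5633, -0.2121), within 1 mm of the axis I measured at (0.563, -0.212).
- **Push:** about 25 N upward on the tool, against the stop, after I eased it from 32 N. The grip was set to 80 N. I couldn't read the cup joint directly; I judged it from the collar's height and this force.
- **Slugs:** the highest point seen in the cup was at 0.092 m, below the collar's top. In the last picture I could only make out the upper slug.
- **Bystanders:** the top view showed nothing visibly moved from its starting place.

No check failed or disagreed.

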